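# Set the bench winch back and lock it on its pawl

### The arm

A 7-joint arm with a two-finger parallel gripper is mounted at the origin on the work surface. World frame = base frame: x ahead of the robot, y to its left, z up, the work surface at z = 0. Lengths are in m, angles in rad, forces in N, time in s.
With the tool pointing down it reaches from about 0.35 to 0.9 m from the base axis. Payload 8.1 kg.
Tool frame: the origin (TCP) lies midway between the tips of the shut fingers; the grasp point (between the pads) lies 19 mm behind it; z points along the fingers, x is the direction in which the jaws open and shut, and the axes are right-handed (so a half turn about z gives the same grasp; the last joint's range is limited). The gripper opens to 92 mm and grips with 3 to 60 N. Pads are 19 mm wide; open, the fingers measure 130 mm over their backs; the gripper's body (75 mm by 190 mm) begins 47 mm behind the grasp point.
Start: joints at [-1.291, 0.434, 0.025, 1.573, -0.012, 1.134, -0.075], TCP at [0.233, 0.58, 0.227] pointing down, gripper open.
Joint ranges: [-2.62, 2.62], [-0.44, 2.09], [-1.27, 1.32], [0.08, 2.57], [-1.32, 4.46], [0.12, 2], [-2.74, 2.74]. Speed limits (rad/s): [2.22, 2.22, 3.01, 3.01, 3.14, 3.14, 3.14].

### API

Orientations are given as a rotation vector (axis times angle).
In Python, from cell import arm gives the robot as it stands.
- The arm moves only by the tool jog_arm, never from a script. Its argument "commands" is a list of rows, each an object with "translation": the shift along the tool's x, y, z in mm, a list of three; "turn": the turn, a rotation vector about the tool's x, y, z in rad, a list of three. A call has 1 to 12 rows; each row is the pose to reach, as a shift and turn from the pose commanded when the call began, along the tool's axes at that moment; what a row does not reach only later rows make up. A row lasts 1/12 s, in which the tool goes at most 41.7 mm and 7.16 degrees, less where a joint would pass 70% of its speed; a pose out of reach is approached as far as the arm can. A call with a gripper value outside its range is refused whole. "claw" is the closure, from -1 (fully open) to 1 (shut), so that 0 is half open, set as the call begins (left out, the last holds). The fingers move at their own pace and stop on an object; "grip_force" is the grip in N (left out, the last holds). Time passes only in rows, so rows that repeat a pose let the fingers close. It gives the time, the measured TCP pose, the force and the opening at its end, in the units of the state.
- arm.observe(): the state, without advancing time (a new reading comes with each control period).
- arm.get_image(name): name is "scene" or "top" or "wrist"; returns the picture (400x640x3 uint8, blue, green, red); there is no depth.
- arm.camera_info(name): a dict with "vertical_fov" (degrees; the focal length in pixels is half the picture's height over the tangent of half this angle, whatever the lens; pixels are square), "cx", "cy" (the principal point, pixels), "eye" and "rotation" of the camera in the world. Camera axes: x right, y up, looking along -z (the intrinsics and any distortion apply to the point x, -y, -z); pixel columns grow to the right and rows downward; lengths in m; the calibration is good to about 2 mm. A picture is of the moment at which its call begins: read the wrist's pose just before it. camera_info takes no time and is no camera call; for the wrist camera it gives the pose at the moment of the call.
- arm.sign_off(): hands the job in, once; it reports no verdict.
Trained networks look in the newest picture that a camera, given by its name, has taken for a name from the list of things; names that differ only in an ending like _2 or _b are one class to them, and where a whole thing is asked for, a point or a joint stands for the part that bears it (a point fixed in the world has none). Each returns a list of dicts, best first, with "confidence" (0 to 1); they miss things now and then, are a little off and sometimes report something else, mostly with a low value. They report only what shows in the picture. A call takes as long as a camera call.
- arm.trace(camera, query): "region" (400x640 bool, what is visible of it) and "box" ([left, top, width, height] in pixels, round what is visible of it).
- arm.landmark_of(camera, query): "at" ([column, row] in pixels: a listed point, or the origin of a listed thing).
The state is a dict: "clock": time; "joints": joint angles; "dq": joint speeds; "joint_efforts": joint torques, N m; "position": TCP position; "ee_rot": TCP orientation; "force": force on the tool from outside, world axes, zero at the start; "ft_torque": the same for the moment, N m; "width": opening from 0.0 (shut) to 1.0 (fully open).
Only numpy, scipy, OpenCV 4.12 (cv2) and the standard library are available. Lean on these libraries where they do the work, as an engineer would, in place of code of your own. Each camera call takes 0.05 s, during which the arm holds its last target. There are 200 camera calls.

### The job

Set the empty bench winch back for its new rope: swing the pawl up off the ratchet wheel until it lies back, turn the crank back over the top until it leans about 30 degrees past upright on the pawl's side, and drop the pawl back into the teeth. Then draw the crank gently on the same way until a tooth bears firmly on the pawl (about 10 N on the handle beyond the drag, never 20 N), and let go so that the wheel stays resting against the seated pawl. Leave the things around the winch where they are.

Things in the scene. Friction and masses are not known exactly. Their poses are not given: they have to be found in the camera images.
- winch: Bench winch bolted to the bench, grey base 170 x 150 mm, two upright side plates to 152 mm high. Origin at the centre of the base's underside. x runs along the drum's axis from the crank end (-x, towards the robot) to the ratchet end (+x), y to the left, z up. The drum's axis lies 125 mm up.
- drum (a joint): Angle of drum, crank and wheel about the winch's +x, rad: 0 = crank straight up, negative = leaning to the winch's +y side (as it starts), positive = to -y, the pawl's side. Growing = turning back, which the dropped pawl blocks within one tooth (16 saw teeth, one every 0.393 rad). A drag of 0.3 N m (3.3 N at the handle) and the crank's own weight act on it; it stays where it is left. Travel -1.3 to 1.4.
- crank_pin (a point): Point on the crank's round black handle, 30 mm from the crank arm. The handle is 16 mm thick, 58 mm long, points along the winch's -x, and sits 90 mm from the drum's axis.
- drum_axis (a point): Point on the drum's axis in the plane of crank_pin: the crank pin circles it at 90 mm, in the winch's y-z plane.
- pawl (a joint): Angle of the pawl about the winch's +x, rad: 0 = fully home in a tooth gap, up to 0.15 when resting on a tooth's slope, clear of the teeth above 0.2. Free hinge, 120 g: from below 1.5 it falls home, from above 1.7 it falls over to lie back at its stop, 1.95. More than 40 N from a tooth bends it: 20 N on the crank handle beyond the drag.
- pawl_pin (a point): Point on the pawl's lifting pin, 26 mm in front of the wheel: a round steel pin 10 mm thick, 49 mm long, that sticks out along the winch's +x in front of the wheel, 40 mm from the pawl's hinge, 176 mm up when home. Below it is free space down to the 8 mm base plate.
- pawl_hinge (a point): Point on the pawl's hinge line in the plane of pawl_pin: the pin circles it at 40 mm in the winch's y-z plane, from its +y side when home, over the top, to its -y side when lying back.
- tub: White open plastic tub, 100 mm wide, 110 mm high; a bystander. Origin under its centre.
- spray_can: Steel can, 60 mm wide, 190 mm high; a bystander. Origin under its centre.
- spanner: Steel spanner 190 mm long lying flat; a bystander. Origin under its middle.

How it is judged:
By the outcome, as a careful person would: the job done as asked, in the order asked, and still so for the second after the job is handed in, with the robot touching nothing.
It also fails if it takes over 72 s, if anything falls off the work surface, if the arm or the gripper's body presses on something with over 40 N, if the wrist force passes 120 N, or if a joint passes its speed limit or range.

## Working session

There is one attempt and no reset: what is moved stays moved. The work goes in short steps, Python scripts to look and compute and a tool call to move; the robot and the scene stay as the last step left them, time stands still between calls to the robot, and variables do not carry over. Pictures are saved under pics/ and viewed, about 8 in all and at most 12, crops included, and the job is handed in when it is done.

Besides the shell and the picture viewer there is one more tool, called after "Request:" as name([rows], argument=value, ...), one row to a line, values as JSON. jog_arm: Moves the arm, as the interface text tells. Its arguments: {"type":"object","properties":{"commands":{"type":"array","items":{"type":"object","properties":{"translation":{"type":"array","items":{"type":"number"}},"turn":{"type":"array","items":{"type":"number"}}}}},"claw":{"type":"number"},"grip_force":{"type":"number"}},"required":["commands"]}

```bash
ls; mkdir -p pics
cat > h.py <<'E'
import numpy as np, cv2
from scipy.spatial.transform import Rotation as R
from cell import arm
def ray(cam,px):
    c=arm.camera_info(cam); f=200/np.tan(np.radians(c["vertical_fov"])/2)
    d=np.array([(px[0]-c["cx"])/f,-(px[1]-c["cy"])/f,-1.]); Rm=np.array(c["rotation"])
    if Rm.shape!=(3,3): Rm=R.from_rotvec(Rm).as_matrix() if Rm.size==3 else R.from_quat(Rm).as_matrix()
    d=Rm@d; return np.array(c["eye"]),d/np.linalg.norm(d)
def tri(rays):
    A=np.zeros((3,3));b=np.zeros(3)
    for e,d in rays:
        P=np.eye(3)-np.outer(d,d);A+=P;b+=P@e
    x=np.linalg.solve(A,b); return x,[np.linalg.norm((np.eye(3)-np.outer(d,d))@(x-e)) for e,d in rays]
def proj(cam,p):
    c=arm.camera_info(cam); f=200/np.tan(np.radians(c["vertical_fov"])/2)
    q=np.array(c["rotation"]).T@(np.array(p)-c["eye"]); return [c["cx"]+f*q[0]/-q[2],c["cy"]-f*q[1]/-q[2]]
E
python3 - <<'E'
from h import *
np.set_printoptions(precision=4,suppress=True)
for c in("scene","top","wrist"):
    print(c,arm.camera_info(c))
ims=[]
for c in("scene","top"):
    im=arm.get_image(c); cv2.imwrite(f"pics/{c}0.png",im)
    
for n in("winch","crank_pin","drum_axis","pawl_pin","pawl_hinge","tub","spray_can","spanner"):
    rs=[]
    for c in("scene","top"):
        l=arm.landmark_of(c,n)
        print(n,c,[(np.round(k["at"],1),round(k["confidence"],2)) for k in l[:2]])
        if l: rs.append(ray(c,l[0]["at"]))
    if len(rs)==2: print("   ",*tri(rs))
print(arm.observe())
E
```

```text
pics
scene {'vertical_fov': 50.67622488316951, 'cx': 323.51763871445604, 'cy': 202.91700567753668, 'eye': array([ 1.0333, -0.3086,  0.9168]), 'rotation': array([0.5821, 0.3117, 0.914 ])}
top {'vertical_fov': 49.92452507327216, 'cx': 321.22597123535485, 'cy': 200.2618824644843, 'eye': array([0.3629, 0.0012, 1.0288]), 'rotation': array([ 0.156 , -0.1516, -1.5643])}
wrist {'vertical_fov': 60.32101694039333, 'cx': 316.42223643583384, 'cy': 204.0152375081619, 'eye': array([0.1672, 0.606 , 0.3835]), 'rotation': array([-0.237 , -0.1569,  1.1806])}
winch scene [(array([287.4, 250.9]), 0.7)]
winch top [(array([359.7, 208.2]), 0.88), (array([464.2, 240.2]), 0.3)]
    [ 0.5472 -0.0863  0.0076] [np.float64(0.002563543874260398), np.float64(0.002563543874260399)]
crank_pin scene [(array([281.4, 171.7]), 0.88), (array([227.3, 343.3]), 0.53)]
crank_pin top [(array([336.3, 233.7]), 0.61)]
    [ 0.4624 -0.027   0.1876] [np.float64(0.0010833482081432034), np.float64(0.0010833482081432397)]
drum_axis scene []
drum_axis top [(array([366.3, 234.7]), 0.78)]
pawl_pin scene [(array([302.9, 237.9]), 0.62)]
p
[... 781 characters left out ...]
64(0.007560087633685429)]
spanner scene [(array([183.3, 285. ]), 0.87)]
spanner top [(array([464. , 240.1]), 0.64)]
    [ 0.4721 -0.3359 -0.0058] [np.float64(0.003923312703549951), np.float64(0.003923312703549929)]
{'clock': 0.9, 'joints': array([-1.2906,  0.4345,  0.025 ,  1.5732, -0.0116,  1.134 , -0.0751]), 'dq': array([-0.0004, -0.0001,  0.001 , -0.0005, -0.0001, -0.0004,  0.0014]), 'joint_efforts': array([ -0.0012, -66.7663,   0.9837, -31.483 ,  -0.0607,   0.0323,
         0.0001]), 'position': array([0.2335, 0.5798, 0.2267]), 'ee_rot': array([2.6035, 1.7582, 0.0001]), 'force': array([-0.1636,  0.1455,  0.2906]), 'ft_torque': array([0.051 , 0.0184, 0.0162]), 'width': 0.9976176703921806}
```

View pictures.

```bash
sed -i 's/np.array(c\["rotation"\]).T@/R.from_rotvec(c["rotation"]).as_matrix().T@/' h.py
python3 - <<'E'
import cv2,numpy as np
a=cv2.imread("pics/scene0.png")[120:370,160:420];b=cv2.imread("pics/top0.png")[100:300,220:500]
a=cv2.resize(a,None,fx=1.5,fy=1.5,interpolation=2); b=cv2.resize(b,None,fx=1.4,fy=1.4,interpolation=2)
h=max(a.shape[0],b.shape[0]); o=np.zeros((h,a.shape[1]+b.shape[1],3),np.uint8); o[:a.shape[0],:a.shape[1]]=a;o[:b.shape[0],a.shape[1]:]=b
cv2.imwrite("pics/c0.png",o);print(o.shape)
E
```

```text
(375, 782, 3)
```

View pics/c0.png

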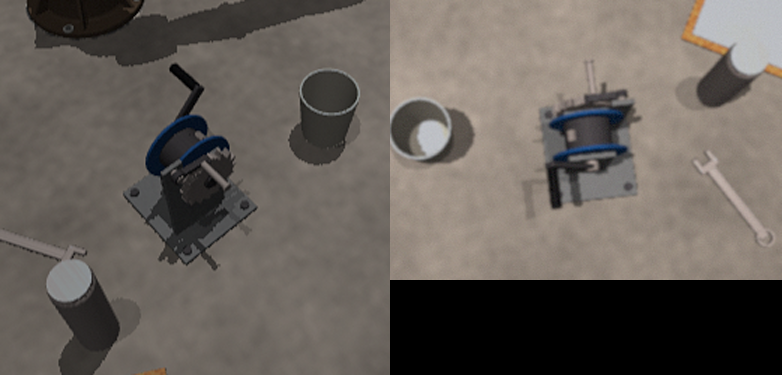

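Request:
jog_arm([
  {"translation": [0, 0, -90], "turn": [0, 0, 0]},
  {"translation": [-40, 52, -93], "turn": [0, 0, -0.1]},
  {"translation": [-468, 605, -93], "turn": [0, 0, -0.61]},
  {"translation": [-468, 605, -93], "turn": [0, 0, -0.61]},
  {"translation": [-468, 605, -93], "turn": [0, 0, -0.61]},
  {"translation": [-468, 605, -93], "turn": [0, 0, -0.61]},
  {"translation": [-468, 605, -93], "turn": [0, 0, -0.61]},
  {"translation": [-468, 605, -93], "turn": [0, 0, -0.61]},
  {"translation": [-468, 605, -93], "turn": [0, 0, -0.61]},
  {"translation": [-468, 605, -93], "turn": [0, 0, -0.61]},
  {"translation": [-468, 605, -93], "turn": [0, 0, -0.61]},
  {"translation": [-468, 605, -93], "turn": [0, 0, -0.61]},
])

```text
clock: 1.9
position: [0.4594, 0.193, 0.309]
ee_rot: [1.955, 2.459, 0.001]
force: [1.4, 0.3, 0.3]
width: 1.0
```

```bash
cat >> h.py <<'E'
def plan(p=None,yaw=None):
    "tool-frame shift (mm) and turn to reach TCP p with tool down, tool x at yaw (deg)"
    s=arm.observe(); R0=R.from_rotvec(s["ee_rot"]); x=R0.as_matrix()[:,0]
    print("t",s["clock"],"pos",np.round(s["position"],4),"yaw",round(float(np.degrees(np.arctan2(x[1],x[0]))),2),"F",np.round(s["force"],1),"w",round(s["width"],3),"j",np.round(s["joints"],2))
    if p is not None:
        print(" shift",np.round(R0.inv().apply(np.array(p)-s["position"])*1000,1))
    if yaw is not None:
        a=np.radians(yaw);c,s_=np.cos(a),np.sin(a); T=R.from_matrix(np.array([[c,s_,0],[s_,-c,0],[0,0,-1]]))
        print(" turn",np.round((R0.inv()*T).as_rotvec(),3))
E
python3 -c "
from h import *
plan([.62,-.08,.32],103)"
```

```text
t 1.9 pos [0.4594 0.193  0.309 ] yaw 103.02 F [1.4 0.3 0.3] w 1.0 j [-0.63  0.16  0.15  1.75 -0.02  1.23  1.32]
 shift [-302.2   95.   -11.1]
 turn [ 0.001 -0.     0.   ]
```

Request:
jog_arm([
  {"translation": [-302, 95, -11], "turn": [0, 0, 0]},
  {"translation": [-302, 95, -11], "turn": [0, 0, 0]},
  {"translation": [-302, 95, -11], "turn": [0, 0, 0]},
  {"translation": [-302, 95, -11], "turn": [0, 0, 0]},
  {"translation": [-302, 95, -11], "turn": [0, 0, 0]},
  {"translation": [-302, 95, -11], "turn": [0, 0, 0]},
  {"translation": [-302, 95, -11], "turn": [0, 0, 0]},
  {"translation": [-302, 95, -11], "turn": [0, 0, 0]},
  {"translation": [-302, 95, -11], "turn": [0, 0, 0]},
  {"translation": [-302, 95, -11], "turn": [0, 0, 0]},
  {"translation": [-302, 95, -11], "turn": [0, 0, 0]},
])

```text
clock: 2.82
position: [0.6192, -0.0771, 0.3193]
ee_rot: [-1.954, -2.459, -0.0]
force: [-1.0, 0.8, -1.4]
width: 1.004
```

Run:
```python
from h import *
import json
np.set_printoptions(precision=4,suppress=True)
plan()
im=arm.get_image("wrist"); cv2.imwrite("pics/w1.png",im)
print(arm.camera_info("wrist"))
rec=[]
for n in("winch","crank_pin","drum_axis","pawl_pin","pawl_hinge"):
    l=arm.landmark_of("wrist",n)
    print(n,[(np.round(k["at"],1),round(k["confidence"],2)) for k in l[:2]])
    if l:
        e,d=ray("wrist",l[0]["at"]); rec.append((n,l[0]["confidence"],e.tolist(),d.tolist()))
json.dump(rec,open("w1.json","w"))
```

```text
t 2.8167 pos [ 0.6192 -0.0771  0.3193] yaw 103.04 F [-1.   0.8 -1.4] w 1.004 j [-0.18  0.38  0.33  1.45 -0.12  1.33  1.95]
{'vertical_fov': 60.32101694039333, 'cx': 316.42223643583384, 'cy': 204.0152375081619, 'eye': array([ 0.5497, -0.0927,  0.4771]), 'rotation': array([-0.1906, -0.24  ,  1.7873])}
winch [(array([324.8, 111.5]), 0.8)]
crank_pin [(array([430.7,  13.3]), 0.61)]
drum_axis []
pawl_pin [(array([310. , 199.3]), 0.65)]
pawl_hinge []
```

View pics/w1.png

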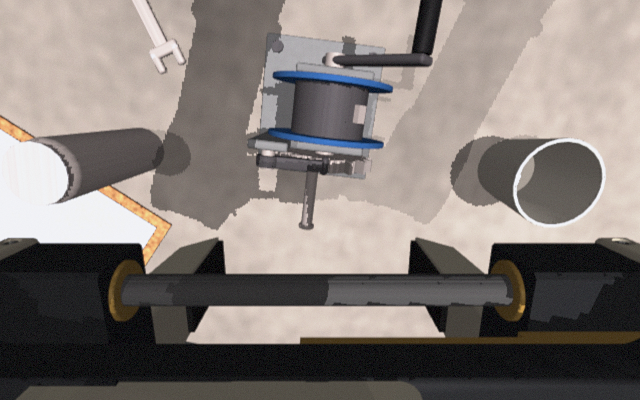

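Run:
```python
from h import *
from scipy.optimize import least_squares
np.set_printoptions(precision=4,suppress=True)
O=[("winch","scene",287.4,250.9),("winch","top",359.7,208.2),("cp","scene",281.4,171.7),("cp","top",336.3,233.7),("da","top",366.3,234.7),("pp","scene",302.9,237.9),("pp","top",364.7,155.3),("ph","scene",288.9,249.8),("ph","top",382.7,150.3),("winch","wrist",324.8,111.5),("cp","wrist",430.7,13.3),("pp","wrist",310,199.3),("pt","wrist",306.5,226),("c1","wrist",268,33),("c2","wrist",385,47)]
def pts(v):
    x,y,w,a,xc,xp,yh,zh=v; f=.176-zh
    L=dict(winch=(0,0,0),cp=(xc,-.09*np.sin(a),.125+.09*np.cos(a)),da=(xc,0,.125),pp=(xp,yh+np.sqrt(.0016-f*f),.176),ph=(xp,yh,zh),c1=(-.085,-.075,.008),c2=(-.085,.075,.008))
    L["pt"]=(xp+.024,L["pp"][1],.176)
    c,s=np.cos(w),np.sin(w)
    return {k:np.array([x+c*p[0]-s*p[1],y+s*p[0]+c*p[1],p[2]]) for k,p in L.items()}
def res(v):
    P=pts(v); return np.concatenate([(np.array(proj(c,P[n]))-(u,w)) for n,c,u,w in O])
r=least_squares(res,[.547,-.09,.12,-.8,-.1,.1,-.04,.176],loss="soft_l1")
print(r.x)
for o,e in zip(O,res(r.x).reshape(-1,2)): print(o[:2],e)
for k,p in pts(r.x).items(): print(k,p)
J=r.jac; print("sd",3*np.sqrt(np.diag(np.linalg.inv(J.T@J))))
```

```text
[ 0.5484 -0.0841  0.1305 -0.8977 -0.0802  0.0799 -0.0483  0.1741]
('winch', 'scene') [0.225  1.5947]
('winch', 'top') [-2.1438 -0.3654]
('cp', 'scene') [0.916  0.6302]
('cp', 'top') [-0.7106  1.9709]
('da', 'top') [ 1.5243 -0.2984]
('pp', 'scene') [-0.1324 -1.0393]
('pp', 'top') [-1.9281 -0.8177]
('ph', 'scene') [-0.8908 -0.8947]
('ph', 'top') [-0.9458  2.0584]
('winch', 'wrist') [-1.3956 -1.1872]
('cp', 'wrist') [-1.8521 -0.1372]
('pp', 'wrist') [-1.1939  1.4259]
('pt', 'wrist') [-0.0805 -0.2759]
('c1', 'wrist') [2.6541 0.8283]
('c2', 'wrist') [ 4.8759 -0.415 ]
winch [ 0.5484 -0.0841  0.    ]
cp [ 0.4598 -0.0248  0.1811]
da [ 0.4689 -0.0945  0.125 ]
pp [ 0.6287 -0.082   0.176 ]
ph [ 0.6339 -0.1216  0.1741]
c1 [ 0.4739 -0.1695  0.008 ]
c2 [ 0.4544 -0.0208  0.008 ]
pt [ 0.6525 -0.0788  0.176 ]
sd [0.0029 0.0049 0.0372 0.1465 0.0046 0.0038 0.0071 0.0179]<stdin>:7: RuntimeWarning: invalid value encountered in sqrt
```

```bash
python3 -c "
from h import *
plan([.632,-.0815,.24],97.5)"
```

```text
t 3.1167 pos [ 0.6192 -0.0769  0.3198] yaw 103.1 F [ 0.  -0.2  1.6] w 1.003 j [-0.19  0.38  0.33  1.45 -0.12  1.33  1.95]
 shift [-7.4 11.4 79.8]
 turn [ 0.    -0.     0.098]
```

Request:
jog_arm([
  {"translation": [-7.4, 11.4, 20], "turn": [0, 0, 0.098]},
  {"translation": [-7.4, 11.4, 60], "turn": [0, 0, 0.098]},
  {"translation": [-7.4, 11.4, 80], "turn": [0, 0, 0.098]},
  {"translation": [-7.4, 11.4, 80], "turn": [0, 0, 0.098]},
  {"translation": [-7.4, 11.4, 80], "turn": [0, 0, 0.098]},
], claw=0)

```text
clock: 3.53
position: [0.6316, -0.082, 0.2393]
ee_rot: [-2.072, -2.36, 0.002]
force: [0.4, -0.7, 0.2]
width: 0.686
```

Run:
```python
from h import *
np.set_printoptions(precision=4,suppress=True)
plan([.632,-.0815,.157],97.5)
im=arm.get_image("wrist"); cv2.imwrite("pics/w2.png",im)
for n in("pawl_pin","pawl_hinge","crank_pin","drum_axis"):
    l=arm.landmark_of("wrist",n)
    for k in l[:2]:
        e,d=ray("wrist",k["at"]); z={"pawl_pin":.176,"pawl_hinge":.174}.get(n,.125); print(n,k["at"],k["confidence"],e+d*(z-e[2])/d[2])
print(proj("wrist",[.6287,-.082,.176]),proj("wrist",[.6525,-.0788,.176]))
plan()
```

```text
t 3.5333 pos [ 0.6316 -0.082   0.2393] yaw 97.43 F [ 0.4 -0.7  0.2] w 0.686 j [-0.18  0.45  0.34  1.54 -0.16  1.17  1.89]
 shift [ 0.4  0.6 82.3]
 turn [-0.002 -0.    -0.001]
pawl_pin [317.9, 215.6] 0.81 [ 0.6311 -0.0821  0.176 ]
crank_pin [551.4, 148.1] 0.23 [0.5679 0.0957 0.125 ]
[np.float64(318.58188531195066), np.float64(212.37323792755436)] [np.float64(318.6850293466721), np.float64(245.44515632181748)]
t 3.7833 pos [ 0.633  -0.0826  0.2415] yaw 97.4 F [-0.  -0.9 -0.6] w 0.511 j [-0.18  0.45  0.34  1.54 -0.16  1.17  1.89]
```

View pics/w2.png

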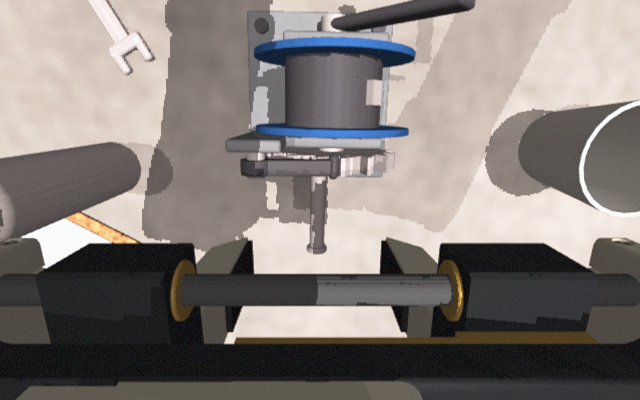

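Request:
jog_arm([
  {"translation": [0, 0, 35], "turn": [0, 0, 0]},
  {"translation": [0, 0, 65], "turn": [0, 0, 0]},
  {"translation": [0, 0, 83], "turn": [0, 0, 0]},
  {"translation": [0, 0, 83], "turn": [0, 0, 0]},
  {"translation": [0, 0, 83], "turn": [0, 0, 0]},
])

```text
clock: 4.2
position: [0.6322, -0.0825, 0.157]
ee_rot: [-2.073, -2.36, 0.0]
force: [0.0, 0.6, 0.6]
width: 0.498
```

Request:
jog_arm([
  {"translation": [0, 0, 0], "turn": [0, 0, 0]},
  {"translation": [0, 0, 0], "turn": [0, 0, 0]},
  {"translation": [0, 0, 0], "turn": [0, 0, 0]},
  {"translation": [0, 0, 0], "turn": [0, 0, 0]},
  {"translation": [0, 0, 0], "turn": [0, 0, 0]},
  {"translation": [0, 0, 0], "turn": [0, 0, 0]},
  {"translation": [0, 0, 0], "turn": [0, 0, 0]},
], claw=1, grip_force=8)

```text
clock: 4.78
position: [0.6322, -0.0817, 0.1569]
ee_rot: [-2.073, -2.36, -0.001]
force: [-1.0, 3.0, 3.0]
width: 0.106
```

Request:
jog_arm([
  {"translation": [-0.5, 0, -5], "turn": [0, 0, 0]},
  {"translation": [-1.7, 0, -9.8], "turn": [0, 0, 0]},
  {"translation": [-4, 0, -15.5], "turn": [0, 0, 0]},
  {"translation": [-6.9, 0, -20.6], "turn": [0, 0, 0]},
  {"translation": [-10.7, 0, -25.3], "turn": [0, 0, 0]},
  {"translation": [-15.1, 0, -29.3], "turn": [0, 0, 0]},
  {"translation": [-15.1, 0, -29.3], "turn": [0, 0, 0]},
])

```text
clock: 5.37
position: [0.6343, -0.0933, 0.1877]
ee_rot: [-2.067, -2.361, -0.007]
force: [-3.3, 14.8, 10.8]
width: 0.137
```

Run:
```python
from h import *
plan()
im=arm.get_image("scene"); cv2.imwrite("pics/s3.png",cv2.resize(im[150:300,220:400],None,fx=4,fy=4,interpolation=2))
l=arm.landmark_of("scene","pawl_pin"); print(l[:1])
plan()
```

```text
t 5.3667 pos [ 0.6343 -0.0933  0.1877] yaw 97.58 F [-3.3 14.8 10.8] w 0.137 j [-0.15  0.5   0.32  1.6  -0.18  1.07  1.93]
[{'at': [300.8, 231.4], 'confidence': 0.44}]
t 5.4667 pos [ 0.6345 -0.0929  0.1874] yaw 97.6 F [-3.2 13.6 10.1] w 0.104 j [-0.15  0.5   0.32  1.6  -0.18  1.07  1.93]
```

View pics/s3.png

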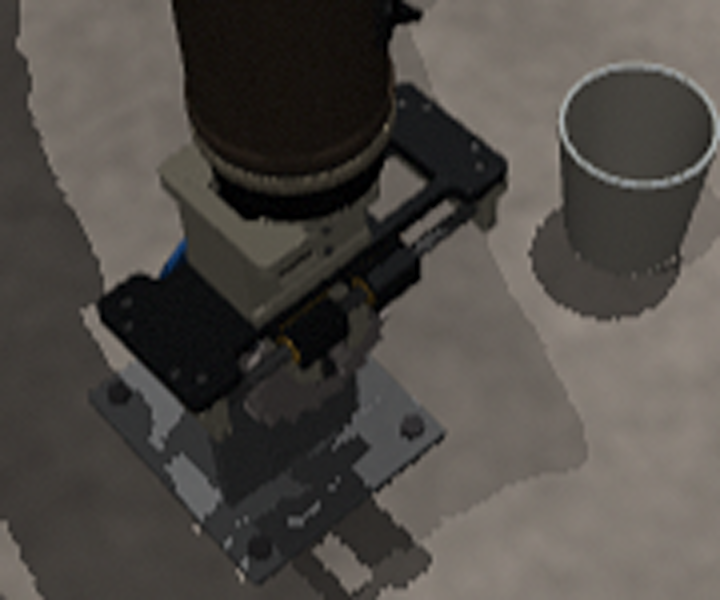

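Request:
jog_arm([
  {"translation": [0, 0, -4.9], "turn": [0, 0, 0]},
  {"translation": [-5, 0, -8.5], "turn": [0, 0, 0]},
  {"translation": [-10.3, 0, -10.9], "turn": [0, 0, 0]},
  {"translation": [-16, 0, -12.7], "turn": [0, 0, 0]},
  {"translation": [-16, 0, -12.7], "turn": [0, 0, 0]},
])

```text
clock: 5.88
position: [0.6367, -0.1161, 0.1996]
ee_rot: [2.075, 2.356, -0.0]
force: [0.8, 1.9, 6.2]
width: 0.106
```

```bash
python3 -c "
from h import *
plan()"
```

```text
t 5.8833 pos [ 0.6367 -0.1161  0.1996] yaw 97.26 F [0.8 1.9 6.2] w 0.106 j [-0.12  0.5   0.33  1.57 -0.17  1.1   1.95]
```

Request:
jog_arm([
  {"translation": [-6, 0, -0.8], "turn": [0, 0, 0]},
  {"translation": [-12, 0, -0.7], "turn": [0, 0, 0]},
  {"translation": [-17, 0, 0], "turn": [0, 0, 0]},
  {"translation": [-17, 0, 0], "turn": [0, 0, 0]},
])

```text
clock: 6.22
position: [0.6382, -0.1324, 0.1982]
ee_rot: [2.075, 2.357, -0.002]
force: [1.1, -0.3, 2.8]
width: 0.107
```

```bash
python3 -c "
from h import *
plan()"
```

```text
t 6.2167 pos [ 0.6382 -0.1324  0.1982] yaw 97.28 F [ 1.1 -0.3  2.8] w 0.107 j [-0.1   0.51  0.33  1.56 -0.18  1.1   1.98]
```

Request:
jog_arm([
  {"translation": [0, 0, 0], "turn": [0, 0, 0]},
  {"translation": [0, 0, 0], "turn": [0, 0, 0]},
  {"translation": [0, 0, 0], "turn": [0, 0, 0]},
  {"translation": [0, 0, 0], "turn": [0, 0, 0]},
  {"translation": [0, 0, 0], "turn": [0, 0, 0]},
  {"translation": [0, 0, -35], "turn": [0, 0, 0]},
  {"translation": [0, 0, -75], "turn": [0, 0, 0]},
  {"translation": [0, 0, -90], "turn": [0, 0, 0]},
  {"translation": [0, 0, -90], "turn": [0, 0, 0]},
], claw=0)

```text
clock: 6.97
position: [0.6403, -0.1309, 0.2936]
ee_rot: [2.069, 2.355, 0.007]
force: [0.1, -0.7, 0.4]
width: 0.498
```

Run:
```python
from h import *
np.set_printoptions(precision=4,suppress=True)
plan()
im=arm.get_image("wrist"); cv2.imwrite("pics/w4.png",im)
for n,z in(("pawl_pin",.217),("pawl_hinge",.179),("drum_axis",.125),("crank_pin",.181)):
    l=arm.landmark_of("wrist",n)
    for k in l[:2]:
        e,d=ray("wrist",k["at"]); print(n,k["at"],k["confidence"],e+d*(z-e[2])/d[2])
# crank approach: TCP so pads at crank pin
plan([.458,-.0248,.25],97.4)
```

```text
t 6.9667 pos [ 0.6403 -0.1309  0.2936] yaw 97.4 F [ 0.1 -0.7  0.4] w 0.498 j [-0.11  0.44  0.35  1.42 -0.16  1.29  1.95]
pawl_pin [316.3, 203.2] 0.67 [ 0.6297 -0.1316  0.217 ]
t 7.2167 pos [ 0.6376 -0.1299  0.2871] yaw 97.41 F [-0.1  0.5 -0. ] w 0.502 j [-0.11  0.45  0.35  1.43 -0.16  1.29  1.95]
 shift [ 127.3 -164.5   37.6]
 turn [-0.002 -0.001  0.   ]
```

View pics/w4.png

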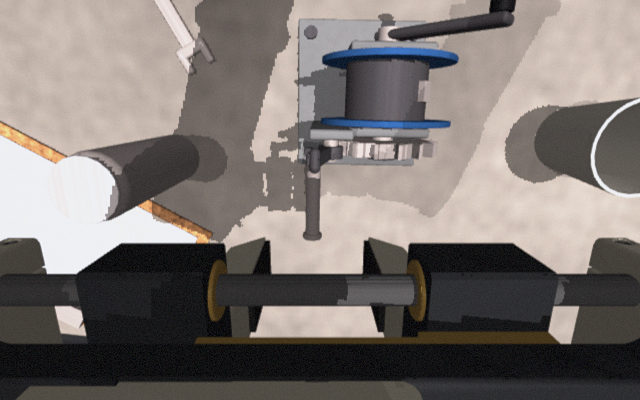

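Request:
jog_arm([
  {"translation": [32, -41, 0], "turn": [0, 0, 0]},
  {"translation": [55, -70, 0], "turn": [0, 0, 0]},
  {"translation": [80, -100, 0], "turn": [0, 0, 0]},
  {"translation": [105, -135, 0], "turn": [0, 0, 0]},
  {"translation": [127, -165, 10], "turn": [0, 0, 0]},
  {"translation": [127, -165, 25], "turn": [0, 0, 0]},
  {"translation": [127, -165, 25], "turn": [0, 0, 0]},
  {"translation": [127, -165, 25], "turn": [0, 0, 0]},
])

```text
clock: 7.88
position: [0.458, -0.0256, 0.2631]
ee_rot: [-2.072, -2.36, 0.002]
force: [0.8, -0.1, -1.2]
width: 0.502
```

Run:
```python
from h import *
np.set_printoptions(precision=4,suppress=True)
plan()
rs={}
for c in("wrist","top","scene"):
    im=arm.get_image(c); cv2.imwrite(f"pics/{c}5.png",im)
    for n in("crank_pin","drum_axis"):
        l=arm.landmark_of(c,n)
        for k in l[:1]:
            r=ray(c,k["at"]); e,d=r; print(c,n,k["at"],k["confidence"],e+d*(.182-e[2])/d[2]); rs.setdefault(n,[]).append(r)
for n,v in rs.items():
    if len(v)>1: print(n,*tri(v))
print(proj("wrist",[.4598,-.0248,.1811]),proj("wrist",[.4689,-.0945,.125]))
plan()
```

```text
t 7.8833 pos [ 0.458  -0.0256  0.2631] yaw 97.43 F [ 0.8 -0.1 -1.2] w 0.502 j [-0.33  0.12  0.3   1.92 -0.04  1.11  1.69]
wrist crank_pin [310.5, 218.8] 0.59 [ 0.4654 -0.0301  0.182 ]
wrist drum_axis [244.2, 197.3] 0.63 [ 0.4556 -0.0793  0.182 ]
scene crank_pin [280.5, 171.9] 0.65 [ 0.4569 -0.0278  0.182 ]
crank_pin [ 0.4629 -0.0305  0.1896] [np.float64(0.00022235935524784993), np.float64(0.00022235935524793352)]
[np.float64(317.9079538290394), np.float64(213.10044685051133)] [np.float64(238.38029536288587), np.float64(194.8535702125729)]
t 8.3333 pos [ 0.4587 -0.0257  0.2636] yaw 97.37 F [-0.6 -0.2  0.4] w 0.503 j [-0.32  0.12  0.3   1.92 -0.04  1.1   1.69]
```

View pics/wrist5.png

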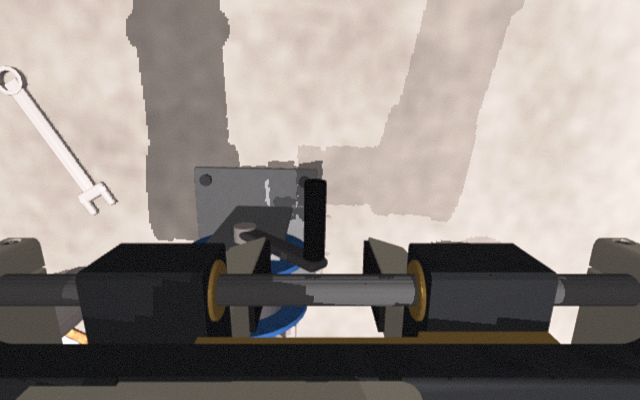

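Request:
jog_arm([
  {"translation": [-2, 0, 30], "turn": [0, 0, 0]},
  {"translation": [-2, 0, 60], "turn": [0, 0, 0]},
  {"translation": [-2, 0, 85], "turn": [0, 0, 0]},
  {"translation": [-2, 0, 95], "turn": [0, 0, 0]},
  {"translation": [-2, 0, 95], "turn": [0, 0, 0]},
  {"translation": [-2, 0, 95], "turn": [0, 0, 0]},
])

```text
clock: 8.83
position: [0.4586, -0.0276, 0.1685]
ee_rot: [-2.073, -2.359, 0.001]
force: [-0.0, -0.1, -0.5]
width: 0.501
```

Request:
jog_arm([
  {"translation": [0, 0, 0], "turn": [0, 0, 0]},
  {"translation": [0, 0, 0], "turn": [0, 0, 0]},
  {"translation": [0, 0, 0], "turn": [0, 0, 0]},
  {"translation": [0, 0, 0], "turn": [0, 0, 0]},
  {"translation": [0, 0, 0], "turn": [0, 0, 0]},
  {"translation": [0, 0, 0], "turn": [0, 0, 0]},
], claw=1, grip_force=20)

```text
clock: 9.33
position: [0.4588, -0.027, 0.169]
ee_rot: [-2.073, -2.36, -0.002]
force: [-1.6, 3.2, 4.7]
width: 0.166
```

```bash
python3 -c "
from h import *
plan()"
```

```text
t 9.3333 pos [ 0.4588 -0.027   0.169 ] yaw 97.41 F [-1.6  3.2  4.7] w 0.166 j [-0.3   0.23  0.29  2.05 -0.09  0.87  1.74]
```

Request:
jog_arm([
  {"translation": [-3.7, 0, -3.8], "turn": [0, 0, 0]},
  {"translation": [-7.8, 0, -7.4], "turn": [0, 0, 0]},
  {"translation": [-11.3, 0, -10.3], "turn": [0, 0, 0]},
  {"translation": [-15, 0, -12.9], "turn": [0, 0, 0]},
  {"translation": [-18.8, 0, -15.4], "turn": [0, 0, 0]},
  {"translation": [-22.7, 0, -17.6], "turn": [0, 0, 0]},
  {"translation": [-26.7, 0, -19.6], "turn": [0, 0, 0]},
  {"translation": [-30.8, 0, -21.5], "turn": [0, 0, 0]},
  {"translation": [-30.8, 0, -21.5], "turn": [0, 0, 0]},
  {"translation": [-30.8, 0, -21.5], "turn": [0, 0, 0]},
])

```text
clock: 10.17
position: [0.4622, -0.057, 0.1909]
ee_rot: [-2.072, -2.359, -0.002]
force: [-4.6, 6.1, 11.3]
width: 0.169
```

```bash
python3 -c "
from h import *
plan()"
```

```text
t 10.1667 pos [ 0.4622 -0.057   0.1909] yaw 97.43 F [-4.6  6.1 11.3] w 0.169 j [-0.25  0.21  0.31  2.01 -0.08  0.93  1.8 ]
```

Request:
jog_arm([
  {"translation": [-8.6, 0, -5], "turn": [0, 0, 0]},
  {"translation": [-17.3, 0, -7.2], "turn": [0, 0, 0]},
  {"translation": [-26.2, 0, -8.6], "turn": [0, 0, 0]},
  {"translation": [-35.2, 0, -9], "turn": [0, 0, 0]},
  {"translation": [-44.2, 0, -8.6], "turn": [0, 0, 0]},
  {"translation": [-53.1, 0, -7.2], "turn": [0, 0, 0]},
  {"translation": [-61.8, 0, -5], "turn": [0, 0, 0]},
  {"translation": [-61.8, 0, -5], "turn": [0, 0, 0]},
  {"translation": [-61.8, 0, -5], "turn": [0, 0, 0]},
])

```text
clock: 10.92
position: [0.4697, -0.1207, 0.1949]
ee_rot: [-2.075, -2.358, 0.003]
force: [-2.6, -3.4, -1.1]
width: 0.165
```

```bash
python3 -c "
from h import *
plan()"
```

```text
t 10.9167 pos [ 0.4697 -0.1207  0.1949] yaw 97.29 F [-2.6 -3.4 -1.1] w 0.165 j [-0.15  0.24  0.35  1.97 -0.1   0.95  1.95]
```

Request:
jog_arm([
  {"translation": [-9.3, 0, 3.5], "turn": [0, 0, 0]},
  {"translation": [-18.5, 0, 8], "turn": [0, 0, 0]},
  {"translation": [-18.5, 0, 8], "turn": [0, 0, 0]},
  {"translation": [-18.5, 0, 8], "turn": [0, 0, 0]},
])

```text
clock: 11.25
position: [0.4719, -0.1379, 0.1866]
ee_rot: [-2.073, -2.358, 0.002]
force: [-3.6, -1.7, -4.5]
width: 0.167
```

Request:
jog_arm([
  {"translation": [0, 0, 0], "turn": [0, 0, 0]},
  {"translation": [0, 0, 0], "turn": [0, 0, 0]},
  {"translation": [0, 0, 0], "turn": [0, 0, 0]},
  {"translation": [0, 0, 0], "turn": [0, 0, 0]},
  {"translation": [0, 0, 0], "turn": [0, 0, 0]},
  {"translation": [0, 0, -35], "turn": [0, 0, 0]},
  {"translation": [0, 0, -70], "turn": [0, 0, 0]},
  {"translation": [0, 0, -98], "turn": [0, 0, 0]},
  {"translation": [0, 0, -98], "turn": [0, 0, 0]},
  {"translation": [0, 0, -98], "turn": [0, 0, 0]},
], claw=0)

```text
clock: 12.08
position: [0.474, -0.1378, 0.2867]
ee_rot: [2.071, 2.358, 0.004]
force: [-0.4, 0.5, -0.2]
width: 0.499
```

Run:
```python
from h import *
np.set_printoptions(precision=4,suppress=True)
plan()
rs={}
for c in("top","scene"):
    im=arm.get_image(c); cv2.imwrite(f"pics/{c}6.png",im)
    for n in("crank_pin","drum_axis","pawl_pin","pawl_hinge"):
        l=arm.landmark_of(c,n)
        for k in l[:1]:
            r=ray(c,k["at"]); print(c,n,k["at"],k["confidence"]); rs.setdefault(n,[]).append(r)
for n,v in rs.items():
    if len(v)>1: print(n,*tri(v))
plan([.6375,-.132,.28],97.4)
```

```text
t 12.0833 pos [ 0.474  -0.1378  0.2867] yaw 97.41 F [-0.4  0.5 -0.2] w 0.499 j [-0.14  0.16  0.37  1.82 -0.07  1.17  1.95]
top drum_axis [365.8, 235.1] 0.78
top pawl_pin [392.8, 148.3] 0.83
top pawl_hinge [383.1, 155.6] 0.68
scene crank_pin [242.9, 193.4] 0.6
scene drum_axis [286.1, 251.0] 0.19
scene pawl_pin [281.5, 242.1] 0.7
scene pawl_hinge [286.4, 249.9] 0.57
drum_axis [ 0.4992 -0.0894 -0.0609] [np.float64(0.022158322075155855), np.float64(0.022158322075155824)]
pawl_pin [ 0.632  -0.1357  0.2108] [np.float64(0.0031062936959871685), np.float64(0.003106293695987096)]
pawl_hinge [ 0.6296 -0.1245  0.1667] [np.float64(0.0008973695297103084), np.float64(0.0008973695297101852)]
t 12.5833 pos [ 0.4728 -0.1376  0.2847] yaw 97.39 F [ 0.2  0.  -0.7] w 0.5 j [-0.14  0.17  0.37  1.82 -0.07  1.17  1.95]
 shift [-15.6 164.1   4.6]
 turn [-0.001 -0.    -0.   ]
```

Request:
jog_arm([
  {"translation": [-4, 40, 0], "turn": [0, 0, 0]},
  {"translation": [-8, 80, 0], "turn": [0, 0, 0]},
  {"translation": [-12, 120, 0], "turn": [0, 0, 0]},
  {"translation": [-17, 155, 0], "turn": [0, 0, 0]},
  {"translation": [-17, 164, 0], "turn": [0, 0, 0]},
  {"translation": [-17, 164, 0], "turn": [0, 0, 0]},
  {"translation": [-17, 164, 40], "turn": [0, 0, 0]},
  {"translation": [-17, 164, 75], "turn": [0, 0, 0]},
  {"translation": [-17, 164, 88], "turn": [0, 0, 0]},
  {"translation": [-17, 164, 88], "turn": [0, 0, 0]},
  {"translation": [-17, 164, 88], "turn": [0, 0, 0]},
])

```text
clock: 13.5
position: [0.6366, -0.1337, 0.1973]
ee_rot: [-2.074, -2.359, 0.001]
force: [0.3, -0.1, 1.2]
width: 0.498
```

```bash
python3 -c "
from h import *
plan([.638,-.134,.196],97.4)"
```

```text
t 13.5 pos [ 0.6366 -0.1337  0.1973] yaw 97.36 F [ 0.3 -0.1  1.2] w 0.498 j [-0.1   0.51  0.35  1.56 -0.19  1.1   1.99]
 shift [-0.4  1.3  1.3]
 turn [-0.001 -0.    -0.001]
```

Request:
jog_arm([
  {"translation": [-1, 0, 1], "turn": [0, 0, 0]},
  {"translation": [-1, 0, 1], "turn": [0, 0, 0]},
  {"translation": [-1, 0, 1], "turn": [0, 0, 0]},
  {"translation": [-1, 0, 1], "turn": [0, 0, 0]},
  {"translation": [-1, 0, 1], "turn": [0, 0, 0]},
  {"translation": [-1, 0, 1], "turn": [0, 0, 0]},
  {"translation": [-1, 0, 1], "turn": [0, 0, 0]},
], claw=1, grip_force=8)

```text
clock: 14.08
position: [0.638, -0.1343, 0.1963]
ee_rot: [2.073, 2.36, 0.001]
force: [-1.3, -0.2, 2.5]
width: 0.106
```

```bash
python3 -c "
from h import *
plan()"
```

```text
t 14.0833 pos [ 0.638  -0.1343  0.1963] yaw 97.4 F [-1.3 -0.2  2.5] w 0.106 j [-0.1   0.51  0.35  1.56 -0.19  1.1   1.99]
```

Request:
jog_arm([
  {"translation": [5.9, 0, -1.6], "turn": [0, 0, 0]},
  {"translation": [11.8, 0, -2.2], "turn": [0, 0, 0]},
  {"translation": [17.8, 0, -1.9], "turn": [0, 0, 0]},
  {"translation": [23.7, 0, -0.7], "turn": [0, 0, 0]},
  {"translation": [29.3, 0, 1.3], "turn": [0, 0, 0]},
  {"translation": [34.6, 0, 4.1], "turn": [0, 0, 0]},
  {"translation": [39.4, 0, 7.8], "turn": [0, 0, 0]},
  {"translation": [43.6, 0, 12], "turn": [0, 0, 0]},
  {"translation": [47.1, 0, 16.9], "turn": [0, 0, 0]},
  {"translation": [49.8, 0, 22.2], "turn": [0, 0, 0]},
  {"translation": [49.8, 0, 22.2], "turn": [0, 0, 0]},
])

```text
clock: 15.0
position: [0.6313, -0.084, 0.1725]
ee_rot: [-2.072, -2.36, 0.0]
force: [3.1, 2.2, -1.0]
width: 0.103
```

```bash
python3 -c "
from h import *
plan()"
```

```text
t 15.0 pos [ 0.6313 -0.084   0.1725] yaw 97.44 F [ 3.1  2.2 -1. ] w 0.103 j [-0.18  0.51  0.34  1.63 -0.19  1.04  1.92]
```

Request:
jog_arm([
  {"translation": [1.7, 0, 4.5], "turn": [0, 0, 0]},
  {"translation": [2.7, 0, 9], "turn": [0, 0, 0]},
  {"translation": [2.7, 0, 9], "turn": [0, 0, 0]},
])

```text
clock: 15.25
position: [0.6309, -0.0821, 0.1639]
ee_rot: [-2.073, -2.36, 0.001]
force: [2.6, 1.0, -0.5]
width: 0.105
```

Request:
jog_arm([
  {"translation": [0, 0, 0], "turn": [0, 0, 0]},
  {"translation": [0, 0, 0], "turn": [0, 0, 0]},
  {"translation": [0, 0, 0], "turn": [0, 0, 0]},
  {"translation": [0, 0, 0], "turn": [0, 0, 0]},
  {"translation": [0, 0, 0], "turn": [0, 0, 0]},
  {"translation": [0, 0, -35], "turn": [0, 0, 0]},
  {"translation": [0, 0, -75], "turn": [0, 0, 0]},
  {"translation": [0, 0, -115], "turn": [0, 0, 0]},
  {"translation": [0, 0, -118], "turn": [0, 0, 0]},
  {"translation": [0, 0, -118], "turn": [0, 0, 0]},
], claw=0)

```text
clock: 16.08
position: [0.6326, -0.0829, 0.2862]
ee_rot: [2.071, 2.356, 0.006]
force: [0.1, 0.0, -0.8]
width: 0.5
```

Run:
```python
from h import *
np.set_printoptions(precision=4,suppress=True)
plan()
im=arm.get_image("wrist"); cv2.imwrite("pics/wrist7.png",im)
for c in("wrist","top","scene"):
    if c!="wrist": arm.get_image(c)
    for n in("pawl_pin","crank_pin"):
        for k in arm.landmark_of(c,n)[:1]: print(c,n,k["at"],k["confidence"])
plan([.4719,-.1379,.285],97.4)
```

```text
t 16.0833 pos [ 0.6326 -0.0829  0.2862] yaw 97.39 F [ 0.1  0.  -0.8] w 0.5 j [-0.2   0.42  0.37  1.48 -0.16  1.26  1.89]
wrist pawl_pin [317.0, 196.4] 0.9
scene pawl_pin [304.0, 234.3] 0.83
scene crank_pin [243.0, 194.6] 0.84
t 16.5333 pos [ 0.6308 -0.0823  0.2821] yaw 97.39 F [-0.5  0.7 -0.2] w 0.498 j [-0.2   0.43  0.37  1.48 -0.16  1.26  1.89]
 shift [ -34.7 -164.8   -2.7]
 turn [-0.001 -0.    -0.   ]
```

View pics/wrist7.png

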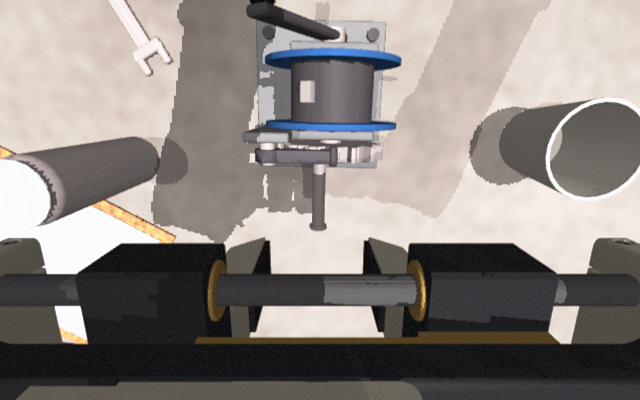

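Request:
jog_arm([
  {"translation": [-8, -40, 0], "turn": [0, 0, 0]},
  {"translation": [-16, -80, 0], "turn": [0, 0, 0]},
  {"translation": [-25, -120, 0], "turn": [0, 0, 0]},
  {"translation": [-34, -155, 0], "turn": [0, 0, 0]},
  {"translation": [-35, -165, 0], "turn": [0, 0, 0]},
  {"translation": [-35, -165, 0], "turn": [0, 0, 0]},
  {"translation": [-35, -165, 40], "turn": [0, 0, 0]},
  {"translation": [-35, -165, 80], "turn": [0, 0, 0]},
  {"translation": [-35, -165, 96], "turn": [0, 0, 0]},
  {"translation": [-35, -165, 96], "turn": [0, 0, 0]},
  {"translation": [-35, -165, 96], "turn": [0, 0, 0]},
])

```text
clock: 17.45
position: [0.4726, -0.1379, 0.1865]
ee_rot: [-2.072, -2.36, 0.002]
force: [0.3, -0.3, -0.0]
width: 0.498
```

```bash
python3 -c "
from h import *
plan([.4719,-.1379,.1866],97.4)"
```

```text
t 17.45 pos [ 0.4726 -0.1379  0.1865] yaw 97.44 F [ 0.3 -0.3 -0. ] w 0.498 j [-0.13  0.27  0.38  1.96 -0.12  0.93  2.01]
 shift [ 0.1 -0.7 -0.1]
 turn [-0.002 -0.     0.001]
```

Request:
jog_arm([
  {"translation": [0, 0, 0], "turn": [0, 0, 0]},
  {"translation": [0, 0, 0], "turn": [0, 0, 0]},
  {"translation": [0, 0, 0], "turn": [0, 0, 0]},
  {"translation": [0, 0, 0], "turn": [0, 0, 0]},
  {"translation": [0, 0, 0], "turn": [0, 0, 0]},
  {"translation": [0, 0, 0], "turn": [0, 0, 0]},
], claw=1, grip_force=25)

```text
clock: 17.95
position: [0.4724, -0.1382, 0.1874]
ee_rot: [2.073, 2.36, 0.002]
force: [0.6, 1.6, 2.7]
width: 0.168
```

```bash
cat >> h.py <<'E'
def tang(da=.09451):
    s=arm.observe(); p=s["position"]; w=np.radians(7.45); yv=np.array([-np.sin(w),np.cos(w),0])
    y=yv@(p-np.array([.4588,-.027,.169]))+.0668; z=p[2]-.169+.0603; a=np.arctan2(-y,z)
    t=-np.cos(a)*yv-np.array([0,0,np.sin(a)]); r=-np.sin(a)*yv+np.array([0,0,np.cos(a)])
    print("t",round(s["clock"],2),"a",round(a,3),"rad",round(np.hypot(y,z)*1e3,1),"push on handle: tang",round(-s["force"]@t,2),"radial",round(-s["force"]@r,2),"F",np.round(s["force"],1),"w",round(s["width"],3))
E
python3 -c "
from h import *
tang()
for i in range(3): arm.get_image('top'); tang()"
```

```text
t 17.95 a 0.521 rad 90.7 push on handle: tang 2.62 radial -1.6 F [0.6 1.6 2.7] w 0.168
t 18.0 a 0.522 rad 90.7 push on handle: tang 2.57 radial -1.76 F [-0.7  1.3  2.8] w 0.165
t 18.05 a 0.522 rad 90.7 push on handle: tang 2.63 radial -2.75 F [0.3 0.9 3.7] w 0.169
t 18.1 a 0.523 rad 90.7 push on handle: tang 2.46 radial -2.85 F [0.8 0.8 3.7] w 0.166
```

Request:
jog_arm([
  {"translation": [-0.9, 0, 0.5], "turn": [0, 0, 0]},
  {"translation": [-1.7, 0, 1.0], "turn": [0, 0, 0]},
  {"translation": [-1.7, 0, 1.0], "turn": [0, 0, 0]},
])

```text
clock: 18.35
position: [0.4725, -0.14, 0.1861]
ee_rot: [2.073, 2.36, 0.001]
force: [0.7, 1.5, 5.0]
width: 0.167
```

```bash
python3 -c "
from h import *
tang()"
```

```text
t 18.35 a 0.546 rad 90.6 push on handle: tang 3.77 radial -3.57 F [0.7 1.5 5. ] w 0.167
```

Request:
jog_arm([
  {"translation": [-0.9, 0, 0.5], "turn": [0, 0, 0]},
  {"translation": [-1.7, 0, 1.1], "turn": [0, 0, 0]},
  {"translation": [-2.5, 0, 1.6], "turn": [0, 0, 0]},
  {"translation": [-2.5, 0, 1.6], "turn": [0, 0, 0]},
])

```text
clock: 18.68
position: [0.4727, -0.1422, 0.1844]
ee_rot: [-2.073, -2.36, -0.001]
force: [0.3, 2.2, 4.3]
width: 0.169
```

```bash
python3 -c "
from h import *
tang()"
```

```text
t 18.68 a 0.577 rad 90.3 push on handle: tang 4.18 radial -2.41 F [0.3 2.2 4.3] w 0.169
```

Request:
jog_arm([
  {"translation": [-0.7, 0, 0.5], "turn": [0, 0, 0]},
  {"translation": [-1.4, 0, 0.9], "turn": [0, 0, 0]},
  {"translation": [-2.1, 0, 1.4], "turn": [0, 0, 0]},
  {"translation": [-2.1, 0, 1.4], "turn": [0, 0, 0]},
])

```text
clock: 19.02
position: [0.4729, -0.1441, 0.1828]
ee_rot: [-2.073, -2.36, -0.001]
force: [-0.1, 4.0, 3.7]
width: 0.167
```

```bash
python3 -c "
from h import *
tang()"
```

```text
t 19.02 a 0.603 rad 90.0 push on handle: tang 5.38 radial -0.73 F [-0.1  4.   3.7] w 0.167
```

Request:
jog_arm([
  {"translation": [-0.8, 0, 0.6], "turn": [0, 0, 0]},
  {"translation": [-1.7, 0, 1.1], "turn": [0, 0, 0]},
  {"translation": [-1.7, 0, 1.1], "turn": [0, 0, 0]},
])

```text
clock: 19.27
position: [0.4731, -0.1457, 0.1815]
ee_rot: [-2.073, -2.36, -0.001]
force: [2.5, 5.0, 2.3]
width: 0.168
```

```bash
python3 -c "
from h import *
tang()"
```

```text
t 19.27 a 0.627 rad 89.9 push on handle: tang 5.12 radial 0.85 F [2.5 5.  2.3] w 0.168
```

Request:
jog_arm([
  {"translation": [-0.7, 0, 0.5], "turn": [0, 0, 0]},
  {"translation": [-1.4, 0, 1.0], "turn": [0, 0, 0]},
  {"translation": [-2.0, 0, 1.5], "turn": [0, 0, 0]},
  {"translation": [-2.0, 0, 1.5], "turn": [0, 0, 0]},
])

```text
clock: 19.6
position: [0.4732, -0.1477, 0.18]
ee_rot: [-2.073, -2.36, -0.001]
force: [1.5, 4.1, 2.0]
width: 0.166
```

```bash
python3 -c "
from h import *
tang()"
```

```text
t 19.6 a 0.655 rad 89.9 push on handle: tang 4.31 radial 0.74 F [1.5 4.1 2. ] w 0.166
```

Request:
jog_arm([
  {"translation": [-0.7, 0, 0.5], "turn": [0, 0, 0]},
  {"translation": [-1.3, 0, 1.0], "turn": [0, 0, 0]},
  {"translation": [-2.0, 0, 1.6], "turn": [0, 0, 0]},
  {"translation": [-2.0, 0, 1.6], "turn": [0, 0, 0]},
])

```text
clock: 19.93
position: [0.4734, -0.1497, 0.1784]
ee_rot: [-2.073, -2.36, -0.0]
force: [1.2, 4.2, 1.4]
width: 0.17
```

```bash
python3 -c "
from h import *
tang()"
```

```text
t 19.93 a 0.684 rad 89.9 push on handle: tang 3.98 radial 1.41 F [1.2 4.2 1.4] w 0.17
```

Direction at 0.684: (-.775, .632).

Request:
jog_arm([
  {"translation": [-0.7, 0, 0.6], "turn": [0, 0, 0]},
  {"translation": [-1.3, 0, 1.1], "turn": [0, 0, 0]},
  {"translation": [-1.9, 0, 1.6], "turn": [0, 0, 0]},
  {"translation": [-1.9, 0, 1.6], "turn": [0, 0, 0]},
])

```text
clock: 20.27
position: [0.4737, -0.1517, 0.1768]
ee_rot: [-2.073, -2.36, -0.0]
force: [-0.1, 5.6, 1.6]
width: 0.166
```

```bash
python3 -c "
from h import *
tang()"
```

```text
t 20.27 a 0.712 rad 89.9 push on handle: tang 5.24 radial 2.37 F [-0.1  5.6  1.6] w 0.166
```

Request:
jog_arm([
  {"translation": [-0.6, 0, 0.6], "turn": [0, 0, 0]},
  {"translation": [-1.2, 0, 1.2], "turn": [0, 0, 0]},
  {"translation": [-1.8, 0, 1.8], "turn": [0, 0, 0]},
  {"translation": [-1.8, 0, 1.8], "turn": [0, 0, 0]},
])

```text
clock: 20.6
position: [0.4739, -0.1537, 0.175]
ee_rot: [-2.073, -2.36, 0.0]
force: [0.4, 5.3, 2.0]
width: 0.165
```

```bash
python3 -c "
from h import *
tang()"
```

```text
t 20.6 a 0.741 rad 90.0 push on handle: tang 5.16 radial 2.03 F [0.4 5.3 2. ] w 0.165
```

Request:
jog_arm([
  {"translation": [-0.6, 0, 0.6], "turn": [0, 0, 0]},
  {"translation": [-1.2, 0, 1.2], "turn": [0, 0, 0]},
  {"translation": [-1.8, 0, 1.8], "turn": [0, 0, 0]},
  {"translation": [-1.8, 0, 1.8], "turn": [0, 0, 0]},
])

```text
clock: 20.93
position: [0.4741, -0.1554, 0.1734]
ee_rot: [-2.073, -2.36, -0.0]
force: [-0.5, 5.2, 3.2]
width: 0.166
```

```bash
python3 -c "
from h import *
tang()"
```

```text
t 20.93 a 0.768 rad 89.9 push on handle: tang 5.99 radial 1.31 F [-0.5  5.2  3.2] w 0.166
```

Direction at 0.768: (-.719, .695).

Request:
jog_arm([
  {"translation": [-0.6, 0, 0.6], "turn": [0, 0, 0]},
  {"translation": [-1.2, 0, 1.2], "turn": [0, 0, 0]},
  {"translation": [-1.7, 0, 1.8], "turn": [0, 0, 0]},
  {"translation": [-1.7, 0, 1.8], "turn": [0, 0, 0]},
])

```text
clock: 21.27
position: [0.4742, -0.1562, 0.1722]
ee_rot: [-2.072, -2.36, -0.002]
force: [-3.9, 10.1, 14.1]
width: 0.166
```

```bash
python3 -c "
from h import *
tang()"
```

```text
t 21.27 a 0.784 rad 89.7 push on handle: tang 17.42 radial -2.59 F [-3.9 10.1 14.1] w 0.166
```

```bash
python3 -c "
from h import *
for i in range(4): arm.get_image('top'); tang()"
```

```text
t 21.32 a 0.784 rad 89.7 push on handle: tang 17.01 radial -3.46 F [-4.7  9.1 14.5] w 0.167
t 21.37 a 0.784 rad 89.7 push on handle: tang 17.07 radial -3.94 F [-5.4  8.7 14.8] w 0.166
t 21.42 a 0.784 rad 89.7 push on handle: tang 16.89 radial -2.78 F [-4.4  9.5 13.9] w 0.166
t 21.47 a 0.784 rad 89.7 push on handle: tang 15.97 radial -2.77 F [-4.8  8.8 13.2] w 0.166
```

Request:
jog_arm([
  {"translation": [0, 0, 0], "turn": [0, 0, 0]},
  {"translation": [0, 0, 0], "turn": [0, 0, 0]},
  {"translation": [0, 0, 0], "turn": [0, 0, 0]},
  {"translation": [0, 0, 0], "turn": [0, 0, 0]},
  {"translation": [0, 0, 0], "turn": [0, 0, 0]},
  {"translation": [0, 0, -20], "turn": [0, 0, 0]},
  {"translation": [0, 0, -50], "turn": [0, 0, 0]},
  {"translation": [0, 0, -90], "turn": [0, 0, 0]},
  {"translation": [0, 0, -120], "turn": [0, 0, 0]},
  {"translation": [0, 0, -120], "turn": [0, 0, 0]},
], claw=0)

```text
clock: 22.3
position: [0.4771, -0.1588, 0.2975]
ee_rot: [2.069, 2.353, 0.007]
force: [0.8, 0.9, 0.2]
width: 0.504
```

```bash
python3 -c "
from h import *
plan([.62,-.08,.33])"
```

```text
t 22.3 pos [ 0.4771 -0.1588  0.2975] yaw 97.35 F [0.8 0.9 0.2] w 0.504 j [-0.13  0.17  0.41  1.79 -0.07  1.19  2.  ]
 shift [ 59.8 152.1 -31.4]
```

Request:
jog_arm([
  {"translation": [20, 36, -10], "turn": [0, 0, 0]},
  {"translation": [35, 75, -10], "turn": [0, 0, 0]},
  {"translation": [50, 115, 0], "turn": [0, 0, 0]},
  {"translation": [56, 145, 20], "turn": [0, 0, 0]},
  {"translation": [56, 163, 57], "turn": [0, 0, 0]},
  {"translation": [56, 163, 57], "turn": [0, 0, 0]},
  {"translation": [56, 163, 57], "turn": [0, 0, 0]},
  {"translation": [56, 163, 57], "turn": [0, 0, 0]},
])

```text
clock: 22.97
position: [0.6285, -0.0819, 0.235]
ee_rot: [2.075, 2.359, -0.001]
force: [0.1, 0.0, -0.2]
width: 0.496
```

Run:
```python
from h import *
np.set_printoptions(precision=4,suppress=True)
plan()
w=arm.get_image("wrist")
for k in arm.landmark_of("wrist","pawl_pin")[:1]: 
    e,d=ray("wrist",k["at"]); print(k["at"],k["confidence"],e+d*(.176-e[2])/d[2])
s=arm.get_image("scene")
for n in("pawl_pin","crank_pin"):
    for k in arm.landmark_of("scene",n)[:1]: print(n,k["at"],k["confidence"])
o=np.hstack([cv2.resize(w[0:270,140:520],None,fx=1.15,fy=1.15),cv2.resize(s[150:290,200:360],None,fx=2.2,fy=2.2)[:310]] ) if 0 else None
a=cv2.resize(w[0:270,180:480],(440,396),interpolation=2);b=cv2.resize(s[150:330,200:360],(352,396),interpolation=2)
cv2.imwrite("pics/c8.png",np.hstack([a,b]))
```

```text
t 22.9667 pos [ 0.6285 -0.0819  0.235 ] yaw 97.33 F [ 0.1  0.  -0.2] w 0.496 j [-0.19  0.45  0.36  1.56 -0.17  1.16  1.89]
[318.4, 219.5] 0.92 [ 0.628  -0.0811  0.176 ]
pawl_pin [306.1, 239.8] 0.63
crank_pin [235.7, 203.7] 0.59
```

View pics/c8.png

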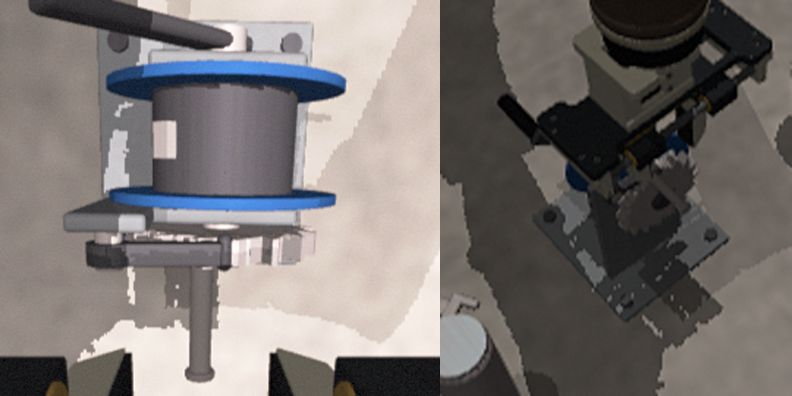

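Request:
jog_arm([
  {"translation": [0, 0, -40], "turn": [0, 0, 0]},
  {"translation": [0, 0, -80], "turn": [0, 0, 0]},
  {"translation": [0, 0, -100], "turn": [0, 0, 0]},
  {"translation": [0, 0, -100], "turn": [0, 0, 0]},
  {"translation": [0, 0, -100], "turn": [0, 0, 0]},
])

```text
clock: 23.63
position: [0.6293, -0.0812, 0.337]
ee_rot: [2.072, 2.358, 0.005]
force: [0.1, 0.6, -0.3]
width: 0.5
```

```bash
python3 -c "
from h import *
for c in('scene','top'):
    arm.get_image(c)
    for n in('pawl_pin','crank_pin'):
        for k in arm.landmark_of(c,n)[:1]: print(c,n,k['at'],k['confidence'])
plan(); print(arm.sign_off())"
```

```text
scene pawl_pin [302.2, 238.4] 0.83
scene crank_pin [236.3, 203.7] 0.91
t 23.9333 pos [ 0.6284 -0.0807  0.3336] yaw 97.39 F [ 0.6  0.  -0.4] w 0.497 j [-0.2   0.4   0.38  1.4  -0.15  1.37  1.87]
the job is handed in; nothing more can be done
None
```

The winch is set back as asked and the job is handed in, at about 24 s of the 72 s allowed. I did it in the order given:

- **Pawl off:** I swung the pawl over until it lay back; the wrist picture showed it there.
- **Crank back:** I turned the crank over the top to about 0.52 rad (30°) past upright.
- **Pawl in:** I lowered the pawl and dropped it into the teeth.
- **Draw to bearing:** I drew the crank on in small steps. A tooth bore on the pawl at about 0.78 rad (45°). The push on the handle was about 17 N against about 5 N while it moved freely. That is about 12 N beyond the drag, slightly over the 10 N asked and well under 20 N.
- **Let go:** I opened the gripper and lifted clear.

**Last checks:** The scene camera put the pawl's pin within a pixel of its home position. The crank handle was at the same spot in both looks after release. The force reading was near zero, so the robot was touching nothing. The bystanders were never approached.

**Gaps:** The top camera found neither the pin nor the handle in the last check, so that check rests on the scene camera. I did not measure the bystanders again at the end.

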